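# Snap a relay module onto its mounting rail

### The job

Fit the loose relay module onto the mounting rail: hook its rigid lip under the rail edge nearest the robot, with the other end still raised, then rock that end down until the sprung foot clicks under the far edge and the module sits flat on the rail between the two end stops. Go gently and by feel: do not ram the module or push the lightly clamped rail out of its place; let go of the module, and leave the glassware, bottles and clip around as they are.

Things in the scene. Friction and masses are not known exactly. Their poses are not given: they have to be found in the camera images.
- module_seat (a point): Loose grey plastic relay module, 0.15-0.25 kg, 78 x 36 x 56 mm (x, y, z). Point: middle of the flat underside that rests on the rail top in the end. x: hook end to foot end; y: width; z: up. Housing (mm): y -18..18; x -32..4 is 38 high, a step x 4..46 is 12 high. It starts upright on the counter on its legs, this point 12 mm above the counter, hook end roughly towards the robot.
- module_grip (a point): Where to grip the module across its 36 mm width: in its tall part, at (-12, 0, 26) mm from module_seat, same axes as module_seat. A raised block above it reaches z 44 mm.
- hook_lip (a point): Upper edge of the tip of the module's rigid hook lip, at (-14, 0, -6.7) mm from module_seat, same axes as module_seat. Lip (full width) points to +x, on a leg x -32..-18, z down to -12. Slot between lip and underside: 4.5 mm high near its root (x -18), its lower face falls to 6.7 mm at the tip; that face is level when the foot end is raised by 0.42 rad.
- foot_nose (a point): Tip of the black sprung foot's nose (22 mm wide) with the foot at rest, at (15, 0, -4.2) mm from module_seat, same axes as module_seat. Below the tip the nose slopes back to (20.5, 0, -11.5), so the far rail edge pushes it back. Hooked, with this nose resting on the far rail edge, the module leans about 0.25 rad (foot end up) and stays so when let go.
- press_pad (a point): Place to press on the top of the low step, above the far rail edge once hooked, at (16, 0, 12) mm from module_seat, same axes as module_seat. Pressing down here with about 4 to 10 N rocks the hooked module down until the foot clicks, the pad moving down and, about a third as much, away from the hook; then it is hard on the rail. Pressing farther out pries on the hook.
- foot (a joint): Slide of the sprung foot on the module, m: 0 = at rest (and when clicked under the rail), up to 0.006 when pushed back towards the foot end. Spring force about 3 N at 0, 5 N at 0.006.
- rail_mid (a point): Point over the centre of the fixed plate at the height of the rail's top, 42 mm above the counter. x: across the rail, away from the robot; y: along it; z: up. Steel top-hat rail, 236 x 35 mm; flanges 3 mm thick, outer 6 mm overhang freely. The rail is clamped up to 12 mm nearer or farther (x) than this point: not measured, feel or see it. A sideways (x) push over 14 N shifts it.
- plate (a point): Centre of the upper face of the rail's fixed grey mounting plate, 88 x 250 mm (x, y), 6 mm thick, axes as rail_mid, 36 mm below it. Under the flanges 12 mm or more are free; in front of the rail 36 mm down to the plate, but two spacer blocks (y 84..106 and -106..-84) rise 21 mm. Grey end stops on the rail, 10 mm long, 12 mm above its top, centred at y -113 and 113 mm.

How it is judged:
By the outcome, as a careful person would: the job done as asked, in the order asked, and still so for the second after the job is handed in, with the robot touching nothing.
It also fails if it takes over 48 s, if anything falls off the work surface, if the arm or the gripper's body presses on something with over 40 N, if the wrist force passes 120 N, or if a joint passes its speed limit or range.

### The arm

A 6-joint arm with a two-finger parallel gripper is mounted at the origin on a cart in front of the work surface, level with it; the furniture and walls round the work are solid. World frame = base frame: x ahead of the robot, y to its left, z up, the work surface at z = 0. Lengths are in m, angles in rad, forces in N, time in s.
With the tool pointing down it reaches from about 0.375 to 0.9 m from the base axis. Payload 3.1 kg.
Tool frame: the origin (TCP) lies at the very end of the fingers, on their centre line; the grasp point (between the pads) lies 19 mm behind it (manip.hold_point_z is the distance from the TCP to the grasp point, in m); y points along the fingers, z is the direction in which the jaws open and shut, and the axes are right-handed (so a half turn about y gives the same grasp; the last joint's range is limited). The gripper opens to 85 mm and grips with 20 to 120 N. Pads are 22 mm wide; open, the fingers measure 114 mm over their backs; the gripper's body (76 mm by 85 mm) begins 54 mm behind the grasp point. The pads swing forward as they close: fully open they stand 13 mm farther back than shut.
Start: joints at [-1.304, 0.527, 1.433, -0, 1.181, -0.178], TCP at [0.27, -0.564, 0.231] pointing down, gripper open.
Joint ranges: [-3.08, 3.08], [-0.75, 2.2], [0.22, 2.44], [-1.43, 4.57], [0, 2.65], [-2.85, 2.85]. Speed limits (rad/s): [2.79, 2.79, 3.14, 3.14, 3.14, 3.14].

### API

Orientations are given as a unit quaternion [x, y, z, w].
In Python, from station import manip, eyes, workorder gives the robot as it stands. The module is installed in compiled form; this text tells all that it offers.
- The arm moves only by the shell command python3 -m jog 'ROWS' [OPENING] [FORCE]. ROWS is JSON, a list of rows, each a list of 2 entries, a list of its own where there are three numbers: the shift along the tool's x, y, z in cm, then the turn about the tool's y in rad. A call has 1 to 20 rows; each row is the pose to reach, as a shift and turn from the pose commanded when the call began, along the tool's axes at that moment; what a row does not reach only later rows make up. A row lasts 1/12 s, in which the tool goes at most 41.7 mm and 7.16 degrees, less where a joint would pass 70% of its speed; a pose out of reach is approached as far as the arm can. A call with a gripper value outside its range is refused whole. OPENING is the finger opening in cm, from 0 to 8.54, set as the call begins (- or left out, the last holds). The fingers move at their own pace and stop on an object; FORCE is the grip in N (left out, the last holds). Time passes only in rows, so rows that repeat a pose let the fingers close. It gives the time, the measured TCP pose, the force and the opening at its end, in the units of the state.
- manip.sense(): the state, without advancing time (a new reading comes with each control period).
- eyes.snapshot(name): name is "scene" or "top" or "wrist"; returns a dict with "frame" (420x560x3 uint8, red, green, blue), "vfov" (degrees; the focal length in pixels is half the picture's height over the tangent of half this angle, whatever the lens; pixels are square), "cx", "cy" (the principal point, pixels), "rvec" (rotation vector, rad) and "tvec" (3), from world to camera coordinates, as OpenCV has them. Camera axes: x right, y down, z forward; pixel columns grow to the right and rows downward; lengths in m; the calibration is good to about 2 mm. The wrist camera is an equidistant fisheye: a pixel r from the principal point sees the ray r / f radians off the axis. A picture is of the moment at which its call begins. There is no depth.
- workorder.sign_off(): hands the job in, once; it reports no verdict.
The state is a dict: "t": time; "q": joint angles; "qd": joint speeds; "tau": joint torques, N m; "tcp_pos": TCP position; "tool_rot": TCP orientation; "force": force on the tool from outside, world axes, zero at the start; "ft_torque": the same for the moment, N m; "finger_gap": opening from 0.0 (shut) to 1.0 (fully open).
Only numpy, scipy, OpenCV 4.12 (cv2) and the standard library are available. Lean on these libraries where they do the work, as an engineer would, in place of code of your own. Each camera call takes 0.05 s, during which the arm holds its last target. There are 200 camera calls.

## Working session

There is one attempt and no reset: what is moved stays moved. The work goes in short steps, Python scripts to look and compute and a shell command to move; the robot and the scene stay as the last step left them, time stands still between calls to the robot, and variables do not carry over. Pictures are saved under pics/ and viewed, about 8 in all and at most 12, crops included, and the job is handed in when it is done.

```bash
mkdir -p pics
cat > h.py <<'E'
import numpy as np,cv2
from scipy.spatial.transform import Rotation as R
from station import manip,eyes,workorder
def snap(n,f):
    s=eyes.snapshot(n); cv2.imwrite(f'pics/{f}.png',s['frame'][:,:,::-1]); np.save(f'pics/{f}.npy',{k:v for k,v in s.items()},allow_pickle=True); return s
def load(f): return np.load(f'pics/{f}.npy',allow_pickle=True).item()
def cam(s):
    Rm=cv2.Rodrigues(np.array(s['rvec'],float))[0]; t=np.array(s['tvec'],float).ravel()
    f=210/np.tan(np.radians(s['vfov'])/2); return Rm,t,f
def ray(s,u,v,fish=False):
    Rm,t,f=cam(s); a=np.array([u-s['cx'],v-s['cy']])
    if fish:
        r=np.hypot(*a); th=r/f; d=np.r_[a/max(r,1e-9)*np.sin(th),np.cos(th)]
    else: d=np.r_[a/f,1]
    return -Rm.T@t,Rm.T@d
def onz(s,u,v,z,fish=False):
    o,d=ray(s,u,v,fish); return o+d*(z-o[2])/d[2]
def proj(s,P,fish=False):
    Rm,t,f=cam(s); c=np.atleast_2d(P)@Rm.T+t
    if fish:
        r=np.hypot(c[:,0],c[:,1]); th=np.arctan2(r,c[:,2]); k=f*th/np.maximum(r,1e-9)
    else: k=f/c[:,2]
    return np.c_[c[:,0]*k+s['cx'],c[:,1]*k+s['cy']]
def state():
    s=manip.sense(); return s
E
python3 - <<'E'
from h import *
s=manip.sense(); print({k:np.round(v,3) for k,v in s.items()}, manip.hold_point_z)
print(R.from_quat(s['tool_rot']).as_matrix().round(3))
for n in('top','scene'):
    a=snap(n,n); Rm,t,f=cam(a); print(n,(-Rm.T@t).round(3),f)
a=cv2.imread('pics/top.png');b=cv2.imread('pics/scene.png')
E
```

```text
{'t': np.float64(0.0), 'q': array([-1.303,  0.528,  1.434,  0.   ,  1.181, -0.178]), 'qd': array([ 0.001, -0.002, -0.001, -0.   ,  0.   , -0.001]), 'tau': array([-0.0000e+00, -4.4235e+01, -1.7802e+01, -0.0000e+00,  8.0000e-03,
       -0.0000e+00]), 'tcp_pos': array([ 0.269, -0.563,  0.23 ]), 'tool_rot': array([-0.156,  0.69 , -0.689,  0.156]), 'force': array([ 0.677,  0.209, -0.58 ]), 'ft_torque': array([-0.005, -0.009, -0.025]), 'finger_gap': np.float64(0.999)} 0.0187
[[-0.902 -0.001  0.431]
 [-0.431  0.002 -0.902]
 [-0.    -1.    -0.002]]
top [ 0.384 -0.04   0.901] 465.5857015860841
scene [0.08  0.458 0.618] 387.36905290046366
```

View pics/top.png

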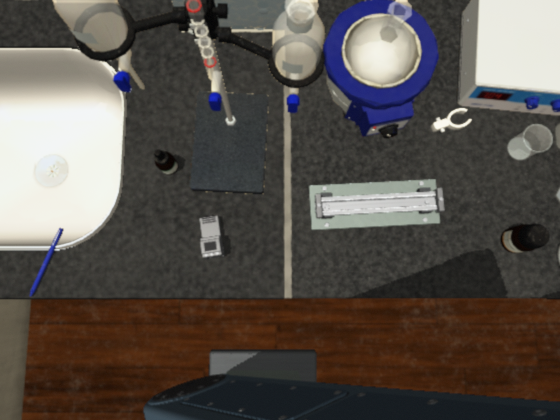

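View pics/scene.png

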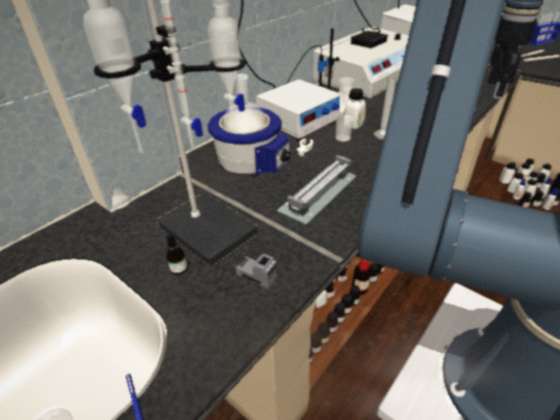

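Top view: the module is near (210,236), the plate spans (310..440, 182..228), and the rail is on it. I'll enlarge both.

Run:
```python
from h import *
a=cv2.imread('pics/top.png')
m=cv2.resize(a[205:265,185:240],None,fx=7,fy=7,interpolation=cv2.INTER_CUBIC)
r=cv2.resize(a[172:237,300:450],None,fx=5.3,fy=5.3,interpolation=cv2.INTER_CUBIC)
# stack left: module; rail below
b=cv2.imread('pics/scene.png'); sc=cv2.resize(b[245:295,225:290],None,fx=6,fy=6,interpolation=cv2.INTER_CUBIC)
W=795;out=np.zeros((600,W,3),np.uint8)
m=cv2.resize(a[210:262,190:232],None,fx=6,fy=5*1.0 if 0 else 6,interpolation=cv2.INTER_CUBIC)[:255]
r=r[:345,:W]; out[:r.shape[0],:r.shape[1]]=r; out[345:345+255,:m.shape[1]]=m; s=sc[:255]; out[345:345+s.shape[0],300:300+s.shape[1]]=s
cv2.imwrite('pics/crop.png',out); print(m.shape,s.shape)
s=load('top')
for uv in [(310,186),(438,180),(441,222),(312,229)]: print(uv,onz(s,*uv,0.006).round(4))
print(onz(s,210,237,.05).round(4))
```

```text
(255, 252, 3) (255, 390, 3)
(310, 186) [ 0.5771 -0.1091  0.006 ]
(438, 180) [ 0.5891 -0.3606  0.006 ]
(441, 222) [ 0.5059 -0.3619  0.006 ]
(312, 229) [ 0.4922 -0.112   0.006 ]
[0.472  0.0791 0.05  ]
```

View pics/crop.png

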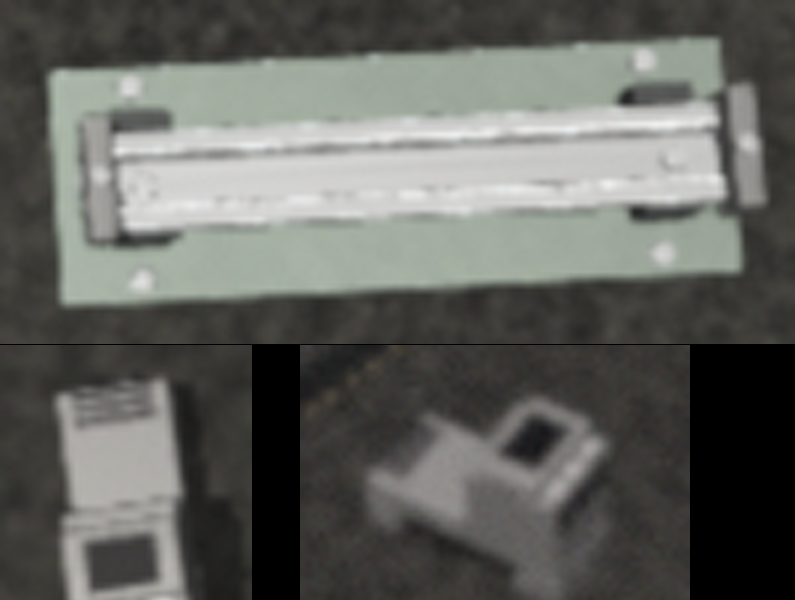

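Run:
```python
from h import *
s=load('top')
P=lambda c,z,o=(300,172),k=5.3,dy=0: onz(s,o[0]+c[0]/k-.5+.5/k,o[1]+(c[1]-dy)/k-.5+.5/k,z)
pl=np.array([P(c,.006) for c in[(48,71),(720,38),(742,270),(62,305)]]); print(pl.round(4)); c=pl.mean(0); print('c',c)
d=(pl[0]+pl[3]-pl[1]-pl[2]); print('yaw of y axis',np.degrees(np.arctan2(-d[0],d[1])),np.linalg.norm(d)/2)
th=np.arctan2(-d[0],d[1]); ex=np.array([np.cos(th),np.sin(th)]); ey=np.array([-np.sin(th),np.cos(th)])
for n,q in dict(farL=(115,132),farR=(718,102),nearL=(122,232),nearR=(727,197)).items():
    p=P(q,.042)[:2]-c[:2]; print(n,(p@ex).round(4),(p@ey).round(4))
for n,q,z in [('stepfarL',(57,397),.024),('stepfarR',(168,378),.024),('tallL',(62,515),.05),('tallR',(185,497),.05)]:
    print(n,P(q,z,(190,210),6,345).round(4))
```

```text
[[ 0.5792 -0.1065  0.006 ]
 [ 0.5916 -0.3557  0.006 ]
 [ 0.5048 -0.3591  0.006 ]
 [ 0.4919 -0.1106  0.006 ]]
c [ 0.54186754 -0.2329532   0.006     ]
yaw of y axis 2.91995510490244 0.24916414550748023
farL 0.0127 0.1052
farR 0.0126 -0.1089
nearL -0.0231 0.1051
nearR -0.0215 -0.1085
stepfarL [0.5105 0.1043 0.024 ]
stepfarR [0.5166 0.0691 0.024 ]
tallL [0.4703 0.0976 0.05  ]
tallR [0.4758 0.06   0.05  ]
```

```bash
cat >> h.py <<'E'
def rel(p,yaw):
    """row for TCP world target p and yaw (deg) of module-like y axis = -tool z"""
    s=manip.sense(); M=R.from_quat(s['tool_rot']).as_matrix()
    cur=np.degrees(np.arctan2(M[0,2],-M[1,2]))
    d=M.T@(np.array(p)-s['tcp_pos'])*100
    print('t',round(s['t'],2),'tcp',s['tcp_pos'].round(4),'yaw',cur.round(2),'F',np.round(s['force'],2),'gap',round(s['finger_gap'],3))
    print('shift',d.round(2),'turn',np.radians(cur-yaw).round(3))
E
python3 -c "
from h import *
rel([.4568,.0766,.13],9.5)"
```

```text
t 0.1 tcp [ 0.2693 -0.5633  0.2304] yaw 25.54 F [-0.78 -0.43  0.39] gap 0.997
shift [-44.5   10.16 -49.63] turn 0.28
```

```bash
python3 -m jog '[[[-44.5,4,-49.6],0.28],[[-44.5,4,-49.6],0.28],[[-44.5,4,-49.6],0.28],[[-44.5,4,-49.6],0.28],[[-44.5,4,-49.6],0.28],[[-44.5,4,-49.6],0.28],[[-44.5,4,-49.6],0.28],[[-44.5,4,-49.6],0.28],[[-44.5,4,-49.6],0.28],[[-44.5,4,-49.6],0.28],[[-44.5,4,-49.6],0.28],[[-44.5,4,-49.6],0.28],[[-44.5,10.1,-49.6],0.28],[[-44.5,10.1,-49.6],0.28],[[-44.5,10.1,-49.6],0.28],[[-44.5,10.1,-49.6],0.28],[[-44.5,10.1,-49.6],0.28],[[-44.5,10.1,-49.6],0.28],[[-44.5,10.1,-49.6],0.28],[[-44.5,10.1,-49.6],0.28]]'
python3 - <<'E'
from h import *
snap('wrist','w1'); rel([.4568,.0766,.015],9.5)
s=load('w1');print(s['vfov'],(-cam(s)[0].T@cam(s)[1]).round(3))
# predicted module corners
def mod(seat,yaw,pts):
    return np.array(seat)+np.array(pts)@R.from_euler('z',yaw,degrees=True).as_matrix().T
pts=np.array([[46,18,12],[46,-18,12],[4,18,38],[4,-18,38],[-32,18,38],[-32,-18,38]])/1000
uv=proj(s,mod([.4687,.0786,.012],9.5,pts),True); print(uv.round(1))
im=cv2.imread('pics/w1.png'); big=cv2.resize(im,(784,588),interpolation=cv2.INTER_CUBIC)
for p in uv: cv2.circle(big,tuple(int(x) for x in p*1.4),3,(0,0,255),1)
cv2.imwrite('pics/w1b.png',big)
E
```

```text
t: 1.77
tcp_pos: [0.457, 0.075, 0.1304]
tool_rot: [0.059, -0.705, 0.705, -0.058]
force: [0.7, 0.2, 0.1]
finger_gap: 0.998
t 1.82 tcp [0.4571 0.0746 0.1307] yaw 9.43 F [-0.14 -0.05  0.61] gap 0.999
shift [ 0.   11.57 -0.21] turn -0.001
65.70646984690485 [0.541 0.088 0.272]
[[253.8 134.8]
 [301.  134.8]
 [252.  197.3]
 [302.2 197.3]
 [253.5 242.9]
 [301.1 242.9]]
```

View pics/w1b.png

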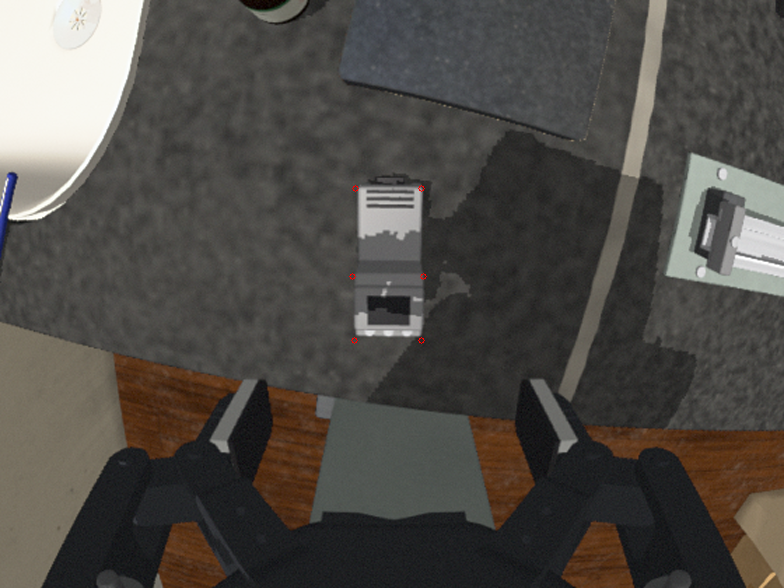

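The module outline agrees with my prediction to about 2 mm: its far edge is at row 186 of the enlargement and its hook edge at row 335. Now I'll descend and grip.

```bash
python3 -m jog '[[[-0.2,4,-0.1],0],[[-0.2,8,-0.1],0],[[-0.2,10,-0.1],0],[[-0.2,11.5,-0.1],0],[[-0.2,11.5,-0.1],0],[[-0.2,11.5,-0.1],0]]'
python3 -m jog '[[[0,0,0],0],[[0,0,0],0],[[0,0,0],0],[[0,0,0],0],[[0,0,0],0],[[0,0,0],0],[[0,0,0],0],[[0,0,0],0]]' 2 20
python3 -m jog '[[[0,-1,0],0],[[0,-3,0],0],[[0,-6,0],0],[[0,-8,0],0],[[0,-8,0],0],[[0,-8,0],0]]'
python3 - <<'E'
from h import *
th=np.radians(2.92);ex=np.array([np.cos(th),np.sin(th)]);ey=np.array([-np.sin(th),np.cos(th)]);c=np.array([.5419,-.2330])
p=c+.075*ex-.065*ey; print(p); rel([*p,.095],2.92)
E
```

```text
t: 2.32
tcp_pos: [0.4589, 0.0756, 0.0154]
tool_rot: [-0.058, 0.705, -0.705, 0.057]
force: [-0.3, -0.3, -0.0]
finger_gap: 1.001
t: 2.98
tcp_pos: [0.4596, 0.0768, 0.0164]
tool_rot: [0.058, -0.705, 0.705, -0.059]
force: [-1.0, -0.2, 7.3]
finger_gap: 0.419
t: 3.48
tcp_pos: [0.4595, 0.0769, 0.0965]
tool_rot: [0.058, -0.705, 0.705, -0.06]
force: [-0.1, -1.1, -2.4]
finger_gap: 0.424
[ 0.62011382 -0.29409499]
t 3.48 tcp [0.4595 0.0769 0.0965] yaw 9.52 F [-0.12 -1.13 -2.45] gap 0.424
shift [-9.7   0.2  39.25] turn 0.115
```

```bash
python3 -m jog '[[[-1,-1,3],0],[[-2,-1,7],0.05],[[-3,-1,11],0.115],[[-3,-1,15],0.115],[[-3,-1,19],0.115],[[-3,-1,23],0.115],[[-3,-1,27],0.115],[[-3,-1,31],0.115],[[-3,-1,35],0.115],[[-4,-1,38],0.115],[[-6,-1,39.2],0.115],[[-9.5,-1,39.2],0.115],[[-9.7,-1,39.2],0.115],[[-9.7,-1,39.2],0.115],[[-9.7,-1,39.2],0.115]]'
python3 - <<'E'
from h import *
snap('scene','s2');snap('wrist','w2')
a=cv2.imread('pics/s2.png')[120:260,220:400];b=cv2.imread('pics/w2.png')
o=np.vstack([cv2.resize(a,(560,430),interpolation=cv2.INTER_CUBIC)])
o=np.hstack([cv2.resize(a,(400,311),interpolation=cv2.INTER_CUBIC),cv2.resize(b,(400,300))[:311].copy() if 0 else cv2.copyMakeBorder(cv2.resize(b,(400,300)),0,11,0,0,cv2.BORDER_CONSTANT)])
cv2.imwrite('pics/c2.png',o); rel([.62,-.294,.018],2.92)
E
```

```text
t: 4.73
tcp_pos: [0.6177, -0.2924, 0.1028]
tool_rot: [-0.02, 0.708, -0.706, 0.017]
force: [-1.0, 0.9, -3.2]
finger_gap: 0.419
t 4.83 tcp [ 0.6175 -0.2927  0.1038] yaw 2.92 F [-0.28  1.64 -2.48] gap 0.421
shift [-0.27  8.58  0.16] turn 0.0
```

View pics/c2.png

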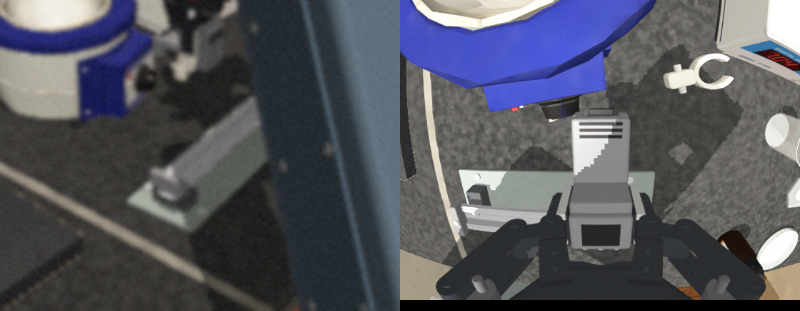

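```bash
python3 -m jog '[[[0,0,0.6],0],[[0,1,1.2],0],[[0,4,1.2],0],[[0,6.5,1.2],0],[[0,8,1.2],0],[[0,8.5,1.2],0],[[0,8.5,1.2],0],[[0,8.5,1.2],0]]'
python3 - <<'E'
from h import *
rel([.62,-.306,.018],2.92); s=snap('wrist','w3')
M=cv2.imread('pics/w3.png'); cv2.imwrite('pics/w3b.png',cv2.resize(M[100:400,150:450],(600,600),interpolation=cv2.INTER_CUBIC))
E
```

```text
t: 5.5
tcp_pos: [0.6205, -0.3064, 0.0208]
tool_rot: [0.017, -0.707, 0.707, -0.018]
force: [-0.2, -0.9, -1.9]
finger_gap: 0.422
t 5.5 tcp [ 0.6205 -0.3064  0.0208] yaw 2.9 F [-0.21 -0.87 -1.95] gap 0.422
shift [ 0.05  0.28 -0.04] turn -0.0
```

View pics/w3b.png

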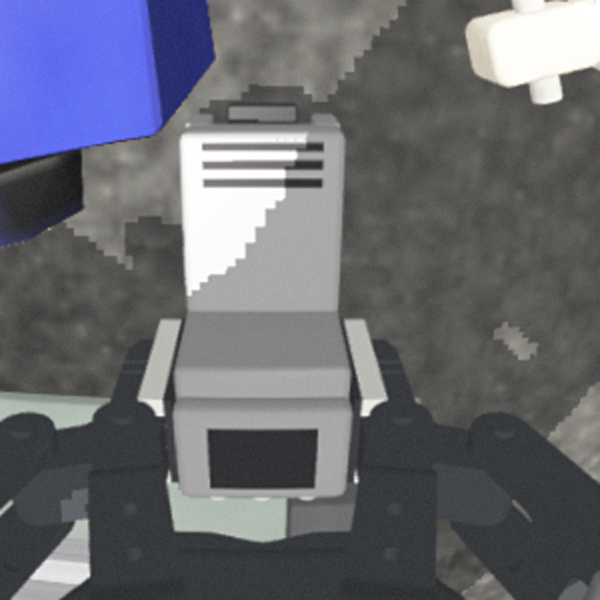

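```bash
python3 -m jog '[[[0,0.2,0],0],[[0.3,0.3,0],0],[[0.6,0.3,0],0],[[0.8,0.3,0],0],[[0.8,0.3,0],0]]'
python3 -m jog '[[[0.1,0,0],0],[[0.2,0,0],0],[[0.3,0,0],0],[[0.4,0,0],0],[[0.4,0,0],0]]'
python3 -m jog '[[[0.1,0,0],0],[[0.2,-0.05,0],0],[[0.3,-0.1,0],0],[[0.4,-0.15,0],0],[[0.4,-0.15,0],0]]'
```

```text
t: 5.97
tcp_pos: [0.6116, -0.3062, 0.0177]
tool_rot: [0.018, -0.707, 0.707, -0.018]
force: [0.5, 0.5, -3.2]
finger_gap: 0.42
t: 6.38
tcp_pos: [0.6107, -0.3064, 0.0181]
tool_rot: [0.015, -0.706, 0.707, -0.02]
force: [6.0, 2.1, -2.6]
finger_gap: 0.415
t: 6.8
tcp_pos: [0.6069, -0.3067, 0.0197]
tool_rot: [0.015, -0.706, 0.707, -0.02]
force: [6.2, 2.6, -1.8]
finger_gap: 0.419
```

```bash
python3 -m jog '[[[0.15,-0.05,0],0],[[0.3,-0.1,0],0],[[0.45,-0.15,0],0],[[0.6,-0.2,0],0],[[0.75,-0.25,0],0],[[0.9,-0.3,0],0],[[1.05,-0.33,0],0],[[1.15,-0.35,0],0],[[1.15,-0.35,0],0]]'
python3 -m jog '[[[-0.2,-0.5,0],0],[[-0.3,-2,0],0],[[-0.3,-5,0],0],[[-0.3,-8,0],0],[[-0.3,-8,0],0]]'
python3 - <<'E'
from h import *
rel([.5,-.233,.1],2.92)
s=snap('wrist','w4'); snap('scene','s4')
M=cv2.imread('pics/w4.png'); N=cv2.imread('pics/s4.png')
o=np.hstack([cv2.resize(M[100:400,150:450],(400,400)),cv2.resize(N[60:230,230:400],(400,400),interpolation=cv2.INTER_CUBIC)])
cv2.imwrite('pics/c4.png',o)
E
```

```text
t: 7.55
tcp_pos: [0.5951, -0.3073, 0.023]
tool_rot: [0.016, -0.706, 0.707, -0.02]
force: [6.4, 1.7, -3.3]
finger_gap: 0.417
t: 7.97
tcp_pos: [0.5984, -0.3095, 0.1087]
tool_rot: [0.015, -0.704, 0.709, -0.021]
force: [0.4, -1.1, -1.1]
finger_gap: 0.42
t 7.97 tcp [ 0.5984 -0.3095  0.1087] yaw 2.94 F [ 0.43 -1.14 -1.06] gap 0.42
shift [ 9.44  0.74 -8.16] turn 0.0
```

View pics/c4.png

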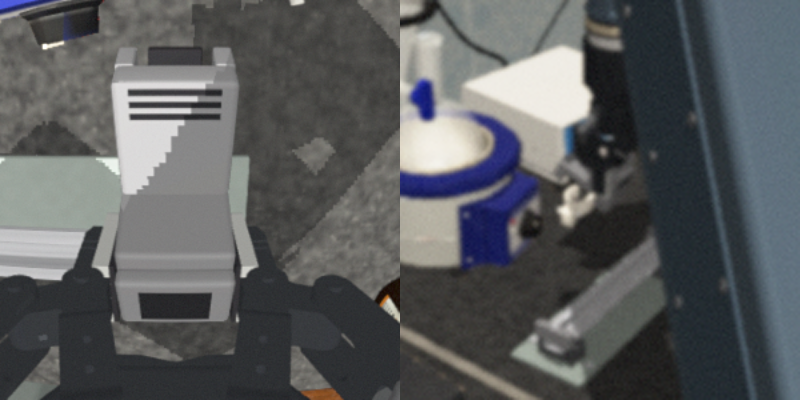

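Left half: the module is clearly tilted foot-up, with the step end edge at crop row ~81, the step/tall corner at row ~195 and the tall front top edge at row ~256. I'll fit the tilt and the grip point.

```bash
cat > fit.py <<'E'
from h import *
from scipy.optimize import least_squares
s=load('w4'); tcp=np.array([.5984,-.3095,.1087])
obs=np.array([(112,82),(238,80),(120,196),(236,194),(117,257),(235,257)])*.75+[150,100]
pts=np.array([[46,18,12],[46,-18,12],[4,18,12],[4,-18,12],[4,18,38],[4,-18,38]])/1000
def place(p,P):
    th,gx,gz,dy,yaw=p
    Rm=R.from_euler('ZY',[np.radians(2.94)+yaw,-th]).as_matrix()
    return tcp+[0,0,.0187]+(P-[gx,dy,gz])@Rm.T
f=lambda p:np.r_[(proj(s,place(p,pts),True)-obs).ravel(),(p[2]-.026)*300,(p[1]+.012)*300]
r=least_squares(f,[.4,-.012,.026,0,0],x_scale=[.1,.01,.01,.01,.1])
print(r.x.round(4),np.abs(r.fun).max().round(2))
for n,q in dict(lip=(-14,0,-6.7),nose=(15,0,-4.2),nosebot=(20.5,0,-11.5),seat=(0,0,0),leg=(-32,0,-12),slotroot=(-18,0,-4.5)).items(): 
    d=place(r.x,np.array([q])/1000)[0]-tcp; print(n,(d@[np.cos(.051),np.sin(.051),0]*1000).round(1),(d@[-np.sin(.051),np.cos(.051),0]*1000).round(1),(d[2]*1000).round(1))
E
python3 fit.py
```

```text
[ 0.2965 -0.0155  0.024   0.0018  0.0104] 4.22
lip 10.4 -1.7 -10.2
nose 37.4 -1.4 0.7
nosebot 44.8 -1.3 -4.7
seat 21.8 -1.6 0.3
leg -5.3 -1.9 -20.5
slotroot 5.9 -1.7 -9.3
```

```bash
cat > fit2.py <<'E'
from h import *
P=np.array([[46,18,12],[46,-18,12],[4,18,12],[4,-18,12],[4,18,38],[4,-18,38],[-32,18,38],[-32,-18,38]])/1000
def proj2(w,tcp,th,gx,gz,dy,yaw,sc,off):
    Rm=R.from_euler('ZY',[yaw,-th]).as_matrix()
    return (proj(load(w),np.array(tcp)+[0,0,.0187]+(P-[gx,dy,gz])@Rm.T,True)-off)*sc
print(proj2('w3',[.6205,-.3064,.0208],0,-.012,.024,0.0015,.055,2,[150,100]).round(0).tolist())
for th in(.3,.36,.42): print(th,proj2('w4',[.5984,-.3095,.1087],th,-.012,.024,0.0015,.055,4/3,[150,100]).round(0).tolist())
s=load('w4'); a=s['frame'][:,:,::-1].copy()[90:350,200:360]; cv2.imwrite('pics/c5.png',cv2.resize(a,(480,600)[::1] if 0 else (369,600),interpolation=cv2.INTER_CUBIC))
E
python3 fit2.py
```

```text
[[178.0, 128.0], [347.0, 127.0], [186.0, 306.0], [340.0, 305.0], [173.0, 365.0], [354.0, 364.0], [185.0, 496.0], [343.0, 496.0]]
0.3 [[111.0, 94.0], [240.0, 93.0], [122.0, 203.0], [229.0, 203.0], [115.0, 264.0], [238.0, 263.0], [126.0, 325.0], [227.0, 324.0]]
0.36 [[110.0, 98.0], [242.0, 97.0], [122.0, 204.0], [230.0, 203.0], [115.0, 268.0], [238.0, 267.0], [126.0, 323.0], [226.0, 323.0]]
0.42 [[108.0, 103.0], [244.0, 102.0], [121.0, 205.0], [230.0, 204.0], [115.0, 272.0], [238.0, 271.0], [127.0, 321.0], [226.0, 321.0]]
```

The tilt fits as about 0.29 rad, less than I want. I'll go back to the plate edge and push further, feeling for the contact.

```bash
python3 -m jog '[[[-0.4,1,0],0],[[-0.9,4,0],0],[[-0.9,7,0],0],[[-0.9,8.5,0],0],[[-0.9,8.6,0],0],[[-0.9,8.6,0],0]]'
python3 -m jog '[[[0.3,0,0],0],[[0.5,0,0],0],[[0.5,0,0],0]]'
python3 -m jog '[[[0.2,0,0],0],[[0.4,0,0],0],[[0.4,0,0],0]]'
```

```text
t: 8.57
tcp_pos: [0.6037, -0.3057, 0.0138]
tool_rot: [-0.019, 0.708, -0.706, 0.017]
force: [0.1, 0.3, -2.9]
finger_gap: 0.417
t: 8.82
tcp_pos: [0.5977, -0.3062, 0.0151]
tool_rot: [-0.019, 0.708, -0.706, 0.017]
force: [0.1, 0.2, -2.7]
finger_gap: 0.417
t: 9.07
tcp_pos: [0.5961, -0.3072, 0.0166]
tool_rot: [0.017, -0.707, 0.707, -0.018]
force: [3.0, -0.1, -2.9]
finger_gap: 0.422
```

```bash
python3 -m jog '[[[0.1,-0.15,0],0],[[0.25,-0.3,0],0],[[0.4,-0.4,0],0],[[0.5,-0.4,0],0],[[0.5,-0.4,0],0]]'
python3 -m jog '[[[-0.4,0,0],0],[[-0.6,-0.3,0],0],[[-0.7,-3,0],0],[[-0.7,-6,0],0],[[-0.7,-8,0],0],[[-0.7,-8,0],0],[[-0.7,-8,0],0]]'
python3 - <<'E'
from h import *
rel([.5,-.233,.1],2.92)
s=snap('wrist','w5')
cv2.imwrite('pics/w5b.png',cv2.resize(s['frame'][100:400,150:450,::-1],(600,600),interpolation=cv2.INTER_CUBIC))
E
```

```text
t: 9.48
tcp_pos: [0.5892, -0.307, 0.0202]
tool_rot: [-0.019, 0.707, -0.707, 0.017]
force: [-0.3, 0.7, -2.7]
finger_gap: 0.422
t: 10.07
tcp_pos: [0.5984, -0.3074, 0.1017]
tool_rot: [0.017, -0.706, 0.708, -0.019]
force: [-0.2, 0.1, -2.1]
finger_gap: 0.421
t 10.07 tcp [ 0.5984 -0.3074  0.1017] yaw 2.93 F [-0.22  0.12 -2.06] gap 0.421
shift [ 9.44  0.13 -7.93] turn 0.0
```

View pics/w5b.png

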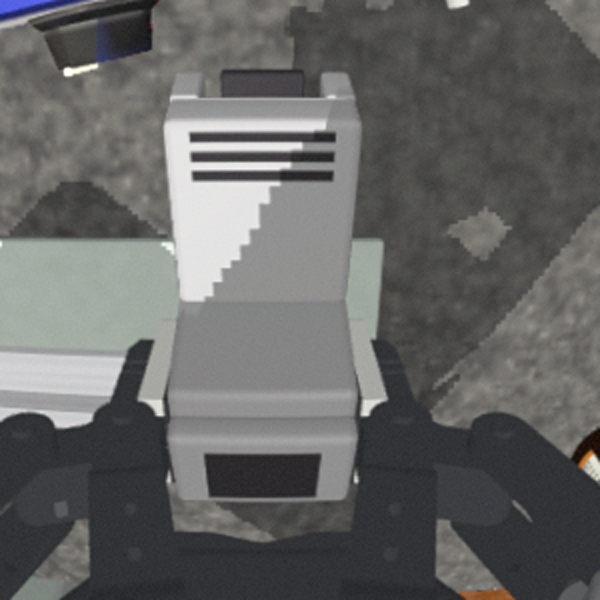

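```bash
cat > fit3.py <<'E'
from h import *
from scipy.optimize import least_squares
P=np.array([[46,18,12],[46,-18,12],[4,18,12],[4,-18,12],[4,18,38],[4,-18,38]])/1000
def go(w,tcp,obs,sc,off=(150,100)):
    s=load(w); tcp=np.array(tcp); obs=np.array(obs)/sc+off
    def place(p,Q):
        th,gx,gz,dy,yaw=p
        return tcp+[0,0,.0187]+(Q-[gx,dy,gz])@R.from_euler('ZY',[.051+yaw,-th]).as_matrix().T
    f=lambda p:np.r_[(proj(s,place(p,P),True)-obs).ravel()]
    r=least_squares(f,[.3,-.012,.026,0,0],x_scale=[.1,.01,.01,.01,.1],loss='soft_l1')
    print(w,r.x.round(4),np.round(f(r.x),1).tolist())
    for n,q in dict(lip=(-14,0,-6.7),nosebot=(20.5,0,-11.5),seat=(0,0,0),leg=(-32,0,-12)).items():
        d=place(r.x,np.array([q])/1000)[0]-tcp; print(n,(d@[np.cos(.051),np.sin(.051),0]*1000).round(1),(d@[-np.sin(.051),np.cos(.051),0]*1000).round(1),(d[2]*1000).round(1))
go('w3',[.6205,-.3064,.0208],[(182,128),(343,128),(188,312),(338,312),(174,370),(351,370)],2)
go('w5',[.5984,-.3074,.1017],[(166,123),(360,122),(178,302),(352,301),(168,391),(358,391)],2)
E
python3 fit3.py
```

```text
w3 [-0.013  -0.0109  0.0235  0.0013 -0.0001] [-1.8, 2.6, 2.0, 2.6, -1.1, -0.5, 0.8, -0.6, -1.0, -0.5, 1.3, -0.5]
lip -3.5 -1.3 -11.5
nosebot 31.0 -1.3 -16.7
seat 10.6 -1.3 -4.9
leg -21.5 -1.3 -16.5
w5 [ 0.2328 -0.0167  0.0192  0.0014  0.0026] [-0.9, 0.1, 0.8, 0.3, 1.0, 0.0, -2.9, 0.3, -0.6, -0.2, 1.1, -0.5]
lip 8.7 -1.4 -5.9
nosebot 43.3 -1.3 -2.6
seat 20.7 -1.4 3.9
leg -7.6 -1.4 -15.2
```

```bash
python3 -m jog '[[[-0.4,1,0],0],[[-0.8,4,0],0],[[-0.8,6.5,0],0],[[-0.8,7.8,0],0],[[-0.8,8.2,0],0],[[-0.8,8.2,0],0],[[-0.8,8.2,0],0]]'
python3 -m jog '[[[0.2,0,0],0],[[0.4,0,0],0],[[0.6,0,0],0],[[0.6,0,0],0]]'
```

```text
t: 10.7
tcp_pos: [0.6058, -0.3068, 0.0181]
tool_rot: [0.018, -0.707, 0.707, -0.018]
force: [-0.5, -0.8, -3.1]
finger_gap: 0.417
t: 11.03
tcp_pos: [0.5992, -0.3071, 0.0192]
tool_rot: [0.018, -0.707, 0.707, -0.018]
force: [-0.0, -0.1, -1.2]
finger_gap: 0.418
```

```bash
python3 -m jog '[[[0,0.15,0],0],[[0.1,0.2,0],0],[[0.3,0.2,0],0],[[0.5,0.2,0],0],[[0.5,0.2,0],0]]'
python3 -m jog '[[[0.15,0,0],0],[[0.3,0,0],0],[[0.45,-0.03,0],0],[[0.6,-0.06,0],0],[[0.7,-0.1,0],0],[[0.7,-0.1,0],0]]'
```

```text
t: 11.45
tcp_pos: [0.5959, -0.3073, 0.0166]
tool_rot: [0.016, -0.707, 0.707, -0.019]
force: [5.4, 0.4, -2.6]
finger_gap: 0.422
t: 11.95
tcp_pos: [0.5905, -0.3081, 0.0183]
tool_rot: [0.015, -0.706, 0.708, -0.02]
force: [7.2, 1.9, -2.1]
finger_gap: 0.422
```

```bash
python3 -m jog '[[[0.15,0,0],0],[[0.3,0,0],0],[[0.45,0,0],0],[[0.5,0,0],0],[[0.5,0,0],0]]'
python3 -m jog '[[[-0.3,0,0],0],[[-0.6,0,0],0],[[-0.9,-0.5,0],0],[[-0.9,-3,0],0],[[-0.9,-6,0],0],[[-0.9,-8,0],0],[[-0.9,-8,0],0],[[-0.9,-8,0],0]]'
python3 - <<'E'
from h import *
rel([.5,-.233,.1],2.92)
s=snap('wrist','w6')
cv2.imwrite('pics/w6b.png',cv2.resize(s['frame'][100:400,150:450,::-1],(600,600),interpolation=cv2.INTER_CUBIC))
E
```

```text
t: 12.37
tcp_pos: [0.5857, -0.3084, 0.0184]
tool_rot: [0.015, -0.706, 0.708, -0.02]
force: [6.5, 1.1, -1.9]
finger_gap: 0.415
t: 13.03
tcp_pos: [0.5917, -0.3077, 0.0985]
tool_rot: [0.018, -0.706, 0.707, -0.018]
force: [-0.6, 0.8, -2.9]
finger_gap: 0.42
t 13.03 tcp [ 0.5917 -0.3077  0.0985] yaw 2.91 F [-0.65  0.82 -2.88] gap 0.42
shift [ 8.77 -0.17 -7.92] turn -0.0
```

View pics/w6b.png

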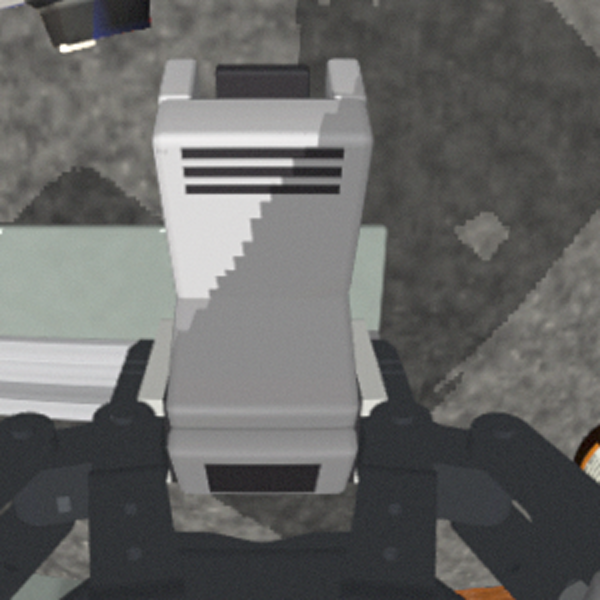

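```bash
sed -i '/^go(/d' fit3.py
cat >> fit3.py <<'E'
go('w6',[.5917,-.3077,.0985],[(154,138),(372,137),(178,298),(351,297),(168,407),(357,407)],2)
th=np.radians(2.92);ex=np.array([np.cos(th),np.sin(th)]);ey=np.array([-np.sin(th),np.cos(th)]);c=np.array([.5419,-.2330])
p=c-.065*ex; print(p); rel([*p,.1],2.92)
E
python3 fit3.py
```

```text
w6 [ 0.4435 -0.0188  0.0213  0.0015  0.0039] [-0.1, 0.1, 0.2, 0.2, -0.1, 0.0, -0.8, 0.2, -0.4, -0.1, 2.0, -0.5]
lip 16.4 -1.4 -4.6
nosebot 49.6 -1.3 5.9
seat 26.1 -1.4 7.5
leg 2.4 -1.5 -17.1
[ 0.47698439 -0.2363112 ]
t 13.08 tcp [ 0.5906 -0.3069  0.0969] yaw 2.91 F [ 0.27  0.9  -2.76] gap 0.415
shift [10.99 -0.29 -7.62] turn -0.0
```

The fit is clean: tilt 0.44 rad, with the lip tip 16.4 mm ahead of the TCP and 4.6 mm below it. Now I'll move in front of the rail.

```bash
python3 -m jog '[[[1,-1,-0.5],0],[[4,-1,-2.5],0],[[7,-1,-5],0],[[10,-1,-7.2],0],[[11,-1,-7.7],0],[[11,-0.3,-7.7],0],[[11,0,-7.7],0],[[11,0,-7.7],0]]'
python3 - <<'E'
from h import *
th=np.radians(2.92);ex=np.array([np.cos(th),np.sin(th)]);c=np.array([.5419,-.2330])
p=c-.0487*ex; rel([*p,.0422],2.92)
snap('wrist','w7')
E
```

```text
t: 13.75
tcp_pos: [0.478, -0.2363, 0.0958]
tool_rot: [-0.018, 0.707, -0.707, 0.017]
force: [-0.0, -0.3, -2.0]
finger_gap: 0.418
t 13.75 tcp [ 0.478  -0.2363  0.0958] yaw 2.89 F [-0.04 -0.26 -2.01] gap 0.418
shift [-1.53  5.35 -0.  ] turn -0.0
```

```bash
python3 -m jog '[[[0,2,0],0],[[0,4,0],0],[[0,5,0],0],[[0,5.35,0],0],[[0,5.35,0],0],[[0,5.35,0],0]]'
python3 -m jog '[[[-0.5,0,0],0],[[-1,0,0],0],[[-1.5,0,0],0],[[-1.5,0,0],0],[[-1.5,0,0],0]]'
python3 - <<'E'
from h import *
th=np.radians(2.92);ex=np.array([np.cos(th),np.sin(th)]);c=np.array([.5419,-.2330])
p=c-.0387*ex; rel([*p,.0422],2.92)
s=snap('wrist','w7'); cv2.imwrite('pics/w7b.png',cv2.resize(s['frame'][100:400,150:450,::-1],(600,600),interpolation=cv2.INTER_CUBIC))
E
```

```text
t: 14.3
tcp_pos: [0.4783, -0.2364, 0.0439]
tool_rot: [0.018, -0.707, 0.707, -0.018]
force: [-0.1, -0.1, -1.8]
finger_gap: 0.423
t: 14.72
tcp_pos: [0.4934, -0.2353, 0.0443]
tool_rot: [0.018, -0.707, 0.707, -0.019]
force: [0.3, 0.3, -2.0]
finger_gap: 0.417
t 14.72 tcp [ 0.4934 -0.2353  0.0443] yaw 2.95 F [ 0.34  0.33 -2.02] gap 0.417
shift [-0.98  0.21  0.02] turn 0.001
```

View pics/w7b.png

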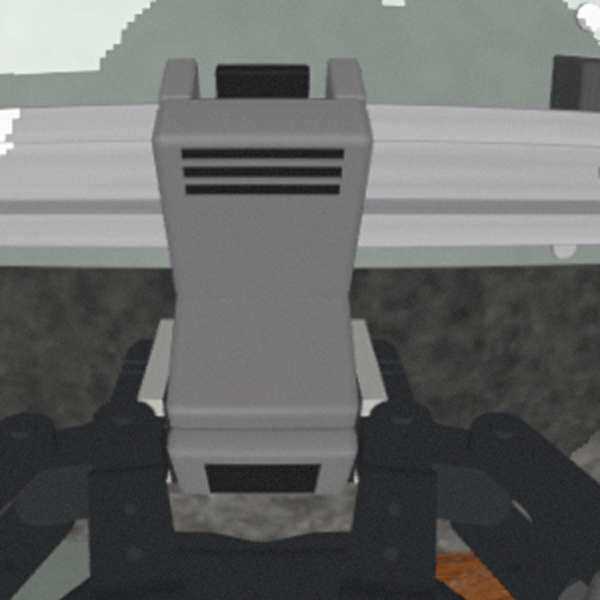

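Run:
```python
from h import *
th=np.radians(2.92);ex=np.array([np.cos(th),np.sin(th)]);c=np.array([.5419,-.2330])
s=load('w7'); tcp=np.array([.4934,-.2353])
for q in [(20,247),(130,246),(400,246),(560,244),(20,105),(130,103),(400,104),(540,110)]:
    p=onz(s,q[0]/2+150,q[1]/2+100,.042,True)[:2]; print(q,((p-c)@ex).round(4),((p-tcp)@ex).round(4))
```

```text
(20, 247) -0.0216 0.0269
(130, 246) -0.0211 0.0275
(400, 246) -0.0211 0.0275
(560, 244) -0.0209 0.0276
(20, 105) 0.0141 0.0626
(130, 103) 0.0137 0.0622
(400, 104) 0.0135 0.0621
(540, 110) 0.0134 0.0619
```

```bash
python3 -m jog '[[[-0.3,0.15,0],0],[[-0.6,0.2,0],0],[[-0.9,0.2,0],0],[[-0.9,0.2,0],0],[[-0.9,0.2,0],0]]'
python3 -m jog '[[[-0.1,0,0],0],[[-0.2,0,0],0],[[-0.3,0,0],0],[[-0.3,0,0],0],[[-0.3,0,0],0]]'
python3 -m jog '[[[-0.05,0,0],0],[[-0.1,0,0],0],[[-0.15,0,0],0],[[-0.15,0,0],0],[[-0.15,0,0],0]]'
```

```text
t: 15.18
tcp_pos: [0.5012, -0.2344, 0.0415]
tool_rot: [-0.018, 0.707, -0.707, 0.018]
force: [-0.2, -0.0, -3.3]
finger_gap: 0.42
t: 15.6
tcp_pos: [0.5021, -0.2335, 0.0411]
tool_rot: [-0.02, 0.708, -0.706, 0.016]
force: [-5.6, -2.0, -4.8]
finger_gap: 0.423
t: 16.02
tcp_pos: [0.5055, -0.2336, 0.0411]
tool_rot: [-0.019, 0.708, -0.706, 0.017]
force: [-1.8, 1.3, -9.9]
finger_gap: 0.418
```

```bash
python3 -m jog '[[[0,0.1,0],0],[[0,0.2,0],0],[[0,0.2,0],0],[[0,0.2,0],0]]'
```

```text
t: 16.35
tcp_pos: [0.5071, -0.235, 0.0404]
tool_rot: [0.017, -0.706, 0.707, -0.019]
force: [-0.8, 0.2, -4.0]
finger_gap: 0.416
```

```bash
python3 -m jog '[[[-0.1,0.05,0],0],[[-0.2,0.05,0],0],[[-0.2,0.05,0],0],[[-0.2,0.05,0],0]]'
python3 - <<'E'
from h import *
manip.sense()
s=snap('wrist','w8'); snap('scene','s8'); a=s['frame'][100:400,150:450,::-1]
cv2.imwrite('pics/w8b.png',cv2.resize(a,(600,600),interpolation=cv2.INTER_CUBIC))
E
```

```text
t: 16.68
tcp_pos: [0.5076, -0.2346, 0.0396]
tool_rot: [0.018, -0.707, 0.707, -0.018]
force: [-5.0, -1.4, -0.9]
finger_gap: 0.422
```

View pics/w8b.png

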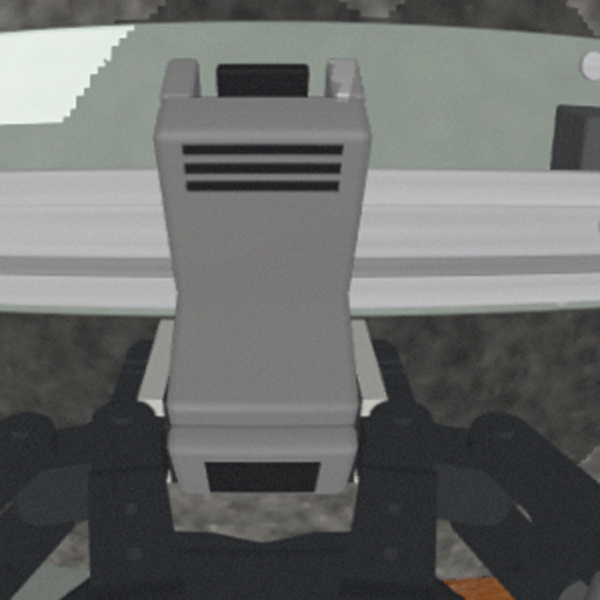

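```bash
sed -i '/^go(/d' fit3.py
cat >> fit3.py <<'E'
go('w8',[.5076,-.2346,.0396],[(155,136),(370,136),(178,294),(350,294),(168,404),(357,404)],2)
s=load('w8'); tcp=np.array([.5076,-.2346])
for q,z in [((60,305),.042),((130,308),.042),((400,310),.042),((560,303),.042),((60,170),.042),((130,169),.042),((400,170),.042),((540,170),.042),((300,22),.006),((100,26),.006)]:
    p=onz(s,q[0]/2+150,q[1]/2+100,z,True)[:2]; print(q,((p-c)@ex).round(4),((p-tcp)@ex).round(4))
E
python3 fit3.py
```

```text
[ 0.47698439 -0.2363112 ]
t 16.78 tcp [ 0.5076 -0.2346  0.0395] yaw 2.93 F [-3.93 -1.22 -1.63] gap 0.418
shift [ 3.07 -6.05  0.02] turn 0.0
w8 [ 0.4484 -0.0185  0.0226  0.0014  0.0024] [-0.3, 0.3, 0.7, 0.1, -0.1, 0.4, -0.8, 0.3, -0.5, -0.5, 1.2, -0.7]
lip 16.8 -1.4 -5.8
nosebot 49.9 -1.3 4.9
seat 26.5 -1.4 6.3
leg 2.8 -1.4 -18.4
(60, 305) -0.021 0.0134
(130, 308) -0.0213 0.013
(400, 310) -0.0219 0.0125
(560, 303) -0.0213 0.013
(60, 170) 0.0136 0.0479
(130, 169) 0.0136 0.0479
(400, 170) 0.0134 0.0477
(540, 170) 0.014 0.0483
(300, 22) 0.0446 0.079
(100, 26) 0.0445 0.0789
```

The lip is 3.8 mm past the near edge, the rail's position is unchanged (near edge -21.3 mm in plate coordinates) and the tilt is 0.45. I'll raise the hand slightly to seat the lip, then let go.

```bash
python3 -m jog '[[[0,-0.1,0],0],[[0,-0.2,0],0],[[0,-0.2,0],0],[[0,-0.2,0],0]]'
```

```text
t: 17.12
tcp_pos: [0.5072, -0.234, 0.0408]
tool_rot: [-0.019, 0.707, -0.707, 0.017]
force: [-4.4, -2.1, -6.1]
finger_gap: 0.422
```

Lifting is resisted (Fz -6 N) and so is pushing forward (Fx -4 N), so it is hooked. Release.

```bash
python3 -m jog '[[[0,0,0],0],[[0,0,0],0],[[0,0,0],0],[[0,0,0],0],[[0,0,0],0],[[0,0,0],0]]' 6.5
python3 -m jog '[[[0,-2,0],0],[[0,-5,0],0],[[0,-8,0],0],[[0,-9,0],0],[[0,-9,0],0]]'
python3 - <<'E'
from h import *
s=snap('wrist','w9'); a=s['frame'][100:400,150:450,::-1]; rel([.5,-.23,.12],2.92)
cv2.imwrite('pics/w9b.png',cv2.resize(a,(600,600),interpolation=cv2.INTER_CUBIC))
E
```

```text
t: 17.62
tcp_pos: [0.5088, -0.2345, 0.0417]
tool_rot: [0.018, -0.707, 0.707, -0.018]
force: [0.1, -0.2, -0.8]
finger_gap: 0.762
t: 18.03
tcp_pos: [0.5101, -0.2356, 0.1342]
tool_rot: [0.016, -0.705, 0.708, -0.02]
force: [-0.6, 0.4, -1.1]
finger_gap: 0.76
t 18.08 tcp [ 0.5089 -0.2348  0.1324] yaw 2.91 F [ 0.54 -0.13 -0.32] gap 0.761
shift [ 0.86  1.23 -0.52] turn -0.0
```

View pics/w9b.png

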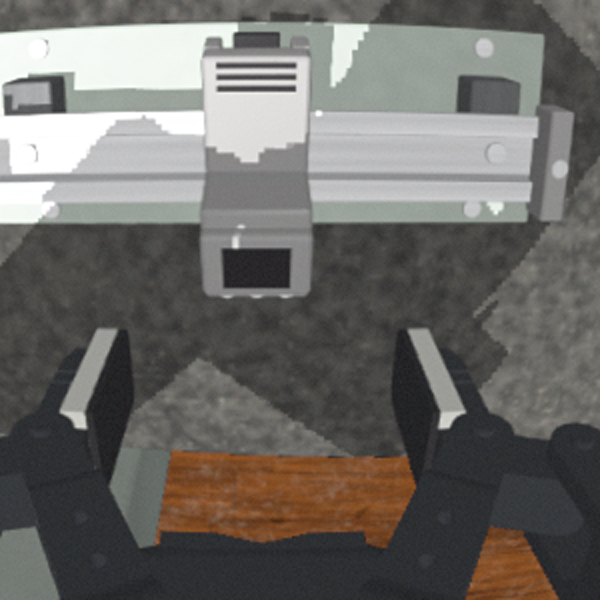

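```bash
sed -i '/^go(/d;/^for q,z/,$d' fit3.py
cat >> fit3.py <<'E'
go('w9',[.5089,-.2348,.1324],[(203,57),(312,57),(206,173),(309,173),(203,211),(312,211)],2)
print('tcp px,py',(np.array([.5089,-.2348])-c)@ex,(np.array([.5089,-.2348])-c)@ey)
s=load('w9')
for q in [((160,198)),((360,200)),((480,201)),((330,113)),((520,116))]:
    p=onz(s,q[0]/2+150,q[1]/2+100,.042,True)[:2]; print(q,((p-c)@ex).round(4))
p=c+.0095*ex-.0005*ey; rel([*p,.075],2.92)
E
python3 fit3.py
```

```text
[ 0.47698439 -0.2363112 ]
t 18.08 tcp [ 0.5089 -0.2348  0.1324] yaw 2.91 F [ 0.54 -0.13 -0.32] gap 0.761
shift [ 3.2   3.23 -0.01] turn -0.0
w9 [ 0.2182 -0.0014  0.1105  0.0007 -0.0014] [-0.5, 0.5, 0.5, 0.5, 0.2, -0.2, -0.1, -0.2, -1.2, -0.3, 1.1, -0.3]
lip 13.1 -0.7 -98.5
nosebot 47.8 -0.7 -95.7
seat 25.3 -0.7 -88.9
leg -3.4 -0.7 -107.5
tcp px,py -0.03304884879081355 -0.00011659160322956376
(160, 198) -0.02
(360, 200) -0.0209
(480, 201) -0.0212
(330, 113) 0.0124
(520, 116) 0.0132
t 18.08 tcp [ 0.5089 -0.2348  0.1324] yaw 2.91 F [ 0.54 -0.13 -0.32] gap 0.761
shift [-4.24  5.75  0.03] turn -0.0
```

```bash
python3 -m jog '[[[-1.5,0,0],0],[[-3,0,0],0],[[-4.1,0.5,0],0],[[-4.1,2,0],0],[[-4.1,3.5,0],0],[[-4.1,5,0],0],[[-4.1,6,0],0],[[-4.1,6.3,0],0],[[-4.1,6.3,0],0],[[-4.1,6.3,0],0]]' 0 20
python3 -m jog '[[[0,0.2,0],0],[[0,0.4,0],0],[[0,0.6,0],0],[[0,0.6,0],0]]'
```

```text
t: 18.92
tcp_pos: [0.5491, -0.2323, 0.068]
tool_rot: [-0.018, 0.707, -0.707, 0.018]
force: [-0.0, -0.9, -0.8]
finger_gap: 0.001
t: 19.25
tcp_pos: [0.55, -0.2327, 0.063]
tool_rot: [0.017, -0.706, 0.707, -0.019]
force: [1.2, -0.1, 1.5]
finger_gap: 0.006
```

```bash
python3 -m jog '[[[-0.03,0.1,0],0],[[-0.07,0.2,0],0],[[-0.07,0.2,0],0]]'
python3 -m jog '[[[-0.03,0.1,0],0],[[-0.07,0.2,0],0],[[-0.07,0.2,0],0]]'
python3 -m jog '[[[-0.03,0.1,0],0],[[-0.07,0.2,0],0],[[-0.07,0.2,0],0]]'
```

```text
t: 19.5
tcp_pos: [0.551, -0.2328, 0.061]
tool_rot: [0.017, -0.706, 0.707, -0.019]
force: [1.6, 0.6, 4.1]
finger_gap: -0.004
t: 19.75
tcp_pos: [0.5519, -0.2328, 0.0589]
tool_rot: [0.017, -0.706, 0.707, -0.019]
force: [3.1, 0.1, 4.4]
finger_gap: 0.001
t: 20.0
tcp_pos: [0.552, -0.2324, 0.0562]
tool_rot: [0.017, -0.707, 0.707, -0.018]
force: [4.0, 0.2, 2.0]
finger_gap: 0.004
```

```bash
python3 -m jog '[[[-0.1,0.1,0],0],[[-0.15,0.2,0],0],[[-0.15,0.2,0],0]]'
python3 -m jog '[[[-0.03,0.1,0],0],[[-0.05,0.2,0],0],[[-0.05,0.2,0],0]]'
```

```text
t: 20.25
tcp_pos: [0.552, -0.2318, 0.0541]
tool_rot: [-0.019, 0.707, -0.707, 0.017]
force: [0.8, -0.7, 4.5]
finger_gap: -0.001
t: 20.5
tcp_pos: [0.552, -0.2318, 0.054]
tool_rot: [-0.019, 0.707, -0.707, 0.017]
force: [-2.9, 1.3, 15.0]
finger_gap: 0.001
```

It is hard at z = 54 mm, which is the flat height (42 + 12). I'll back off and check.

```bash
python3 -m jog '[[[0.05,-0.3,0],0],[[0.05,-1,0],0],[[0.05,-4,0],0],[[0.05,-8,0],0],[[3,-9,0],0],[[5,-9,0],0],[[5,-9,0],0],[[5,-9,0],0]]'
python3 - <<'E'
from h import *
s=snap('wrist','w10'); a=s['frame'][100:400,150:450,::-1]; t=snap('top','top10')['frame'][172:237,300:450,::-1]
rel([.5,-.23,.12],2.92)
o=np.zeros((600,800,3),np.uint8);o[:400,:400]=cv2.resize(a,(400,400)); o[:347,400:]=0
o[400:573,:400]=cv2.resize(t,(400,173),interpolation=cv2.INTER_CUBIC); q=a[10:160,90:240]; o[:400,400:]=cv2.resize(q,(400,400),interpolation=cv2.INTER_CUBIC)
cv2.imwrite('pics/c10.png',o)
E
```

```text
t: 21.17
tcp_pos: [0.5018, -0.2341, 0.1422]
tool_rot: [-0.018, 0.707, -0.706, 0.017]
force: [0.6, -0.1, -0.6]
finger_gap: -0.002
t 21.27 tcp [ 0.5035 -0.2346  0.1419] yaw 2.9 F [0.05 0.41 0.41] gap 0.002
shift [ 0.32  2.19 -0.48] turn -0.0
```

The viewer limit is reached, so I'll check numerically with an edge-score fit of the module pose in this picture, validated on the earlier leaning picture.

```bash
cat > chk.py <<'E'
from h import *
from scipy.ndimage import map_coordinates
th0=np.radians(2.92);ex=np.array([np.cos(th0),np.sin(th0),0]);ey=np.array([-np.sin(th0),np.cos(th0),0]);c=np.array([.5419,-.2330,0])
E=[((46,18,12),(46,-18,12)),((46,18,12),(4,18,12)),((46,-18,12),(4,-18,12)),((4,18,12),(4,-18,12)),((4,18,38),(4,-18,38)),((-32,18,38),(-32,-18,38))]
def score(s,gx,gy,th,px,py,z):
    sc=0
    for a,b in E:
        L=np.linspace(0.05,.95,40)[:,None]; P=(np.array(a)*(1-L)+np.array(b)*L)/1000
        W=P@R.from_euler('ZY',[th0,-th]).as_matrix().T+c+ex*px+ey*py+[0,0,z]
        uv=proj(s,W,True); d=uv[-1]-uv[0]; n=np.array([-d[1],d[0]])/np.hypot(*d)
        g=map_coordinates(gx,[uv[:,1],uv[:,0]],order=1)*n[0]+map_coordinates(gy,[uv[:,1],uv[:,0]],order=1)*n[1]
        sc+=abs(g.mean())
    return sc
for w in('w9','w10'):
    s=load(w); g=cv2.GaussianBlur(cv2.cvtColor(s['frame'],cv2.COLOR_RGB2GRAY).astype(np.float32),(0,0),1.0)
    gx=cv2.Sobel(g,cv2.CV_32F,1,0);gy=cv2.Sobel(g,cv2.CV_32F,0,1)
    res=[]
    for th in np.arange(-.06,.36,.02):
        best=max((score(s,gx,gy,th,px,py,z),px,py,z) for px in np.arange(-.012,.003,.001) for py in np.arange(-.004,.0041,.001) for z in np.arange(.038,.05,.002))
        res.append((best[0],th)+best[1:])
    for r in sorted(res)[::-1][:5]: print(w,np.round(r,4))
E
python3 chk.py
```

```text
w9 [ 5.8275e+02  2.4000e-01 -9.0000e-03  1.0000e-03  3.8000e-02]
w9 [ 5.730755e+02  3.400000e-01 -4.000000e-03  1.000000e-03  3.800000e-02]
w9 [ 5.725787e+02  2.000000e-01 -1.000000e-02  1.000000e-03  3.800000e-02]
w9 [ 5.628236e+02  2.200000e-01 -9.000000e-03  1.000000e-03  3.800000e-02]
w9 [ 5.62768e+02  3.20000e-01 -4.00000e-03  1.00000e-03  4.00000e-02]
w10 [ 9.610169e+02  2.000000e-02 -6.000000e-03  1.000000e-03  3.800000e-02]
w10 [ 9.460096e+02  6.000000e-02 -5.000000e-03  1.000000e-03  3.800000e-02]
w10 [9.401747e+02 3.400000e-01 1.000000e-03 2.000000e-03 4.200000e-02]
w10 [9.343878e+02 3.200000e-01 0.000000e+00 2.000000e-03 4.000000e-02]
w10 [ 9.077699e+02  4.000000e-02 -5.000000e-03  1.000000e-03  4.000000e-02]
```

Run:
```python
from h import *
th=np.radians(2.92);ex=np.array([np.cos(th),np.sin(th)]);c=np.array([.5419,-.2330])
rel([*(c+.0125*ex),.062],2.92)
```

```text
t 21.27 tcp [ 0.5035 -0.2346  0.1419] yaw 2.9 F [0.05 0.41 0.41] gap 0.002
shift [-5.1   7.99  0.03] turn -0.0
```

Vision gives 0.24 rad before the press and 0.02 rad now. I'll confirm by touch that the pad stays at 54 mm unloaded.

```bash
python3 -m jog '[[[-2,0,0],0],[[-5.1,0,0],0],[[-5.1,3,0],0],[[-5.1,6,0],0],[[-5.1,7.6,0],0],[[-5.1,8,0],0],[[-5.1,8,0],0],[[-5.1,8,0],0]]'
python3 -m jog '[[[0,0.2,0],0],[[0,0.4,0],0],[[0,0.5,0],0],[[0,0.5,0],0],[[0,0.5,0],0]]'
python3 -m jog '[[[0,0.1,0],0],[[0,0.2,0],0],[[0,0.3,0],0],[[0,0.4,0],0],[[0,0.4,0],0]]'
```

```text
t: 21.93
tcp_pos: [0.555, -0.2322, 0.0623]
tool_rot: [0.018, -0.707, 0.707, -0.018]
force: [0.9, -0.9, -0.7]
finger_gap: -0.003
t: 22.35
tcp_pos: [0.5543, -0.2322, 0.0578]
tool_rot: [0.018, -0.707, 0.707, -0.018]
force: [0.0, -0.5, 0.6]
finger_gap: -0.0
t: 22.77
tcp_pos: [0.5542, -0.232, 0.0541]
tool_rot: [0.018, -0.707, 0.707, -0.018]
force: [-1.0, 0.8, 5.6]
finger_gap: 0.005
```

There was no contact at 57.8 mm and it is hard at 54.1 mm, so it is latched flat. I'll retreat, open nothing, and check the rail and surroundings against the first picture.

```bash
python3 -m jog '[[[0,-0.5,0],0],[[0,-3,0],0],[[0,-7,0],0],[[0,-11,0],0],[[4,-14,4],0],[[8,-14,8],0],[[10,-14,12],0],[[10,-14,16],0],[[10,-14,16],0],[[10,-14,16],0]]'
python3 - <<'E'
from h import *
t=snap('top','end'); a=load('top')['frame'].astype(int);b=t['frame'].astype(int); d=(abs(a-b).sum(2)>60).astype(np.uint8)
d=cv2.morphologyEx(d,cv2.MORPH_OPEN,np.ones((3,3)))
n,_,st,_=cv2.connectedComponentsWithStats(d); print([s.tolist() for s in st[1:] if s[4]>15])
# rail edges near ends: subpixel vertical shift by phase correlation on the left part of the rail
for x0,x1 in((318,345),(405,438)):
    p=cv2.phaseCorrelate(a[175:235,x0:x1].sum(2).astype(np.float32),b[175:235,x0:x1].sum(2).astype(np.float32)); print(x0,np.round(p,2))
s=manip.sense(); print(s['t'],s['tcp_pos'],s['force'])
E
```

```text
t: 23.6
tcp_pos: [0.4612, -0.4043, 0.1943]
tool_rot: [0.015, -0.705, 0.709, -0.017]
force: [0.7, 0.1, -0.2]
finger_gap: -0.007
[[289, 124, 271, 177, 8712], [181, 150, 379, 270, 48692], [370, 179, 16, 8, 94], [554, 180, 6, 9, 46], [463, 214, 5, 4, 17], [199, 216, 25, 42, 734], [443, 224, 9, 6, 45], [420, 229, 7, 5, 23], [410, 234, 6, 7, 21], [222, 236, 8, 18, 110], [327, 299, 5, 4, 17], [290, 301, 15, 6, 73], [310, 304, 10, 5, 40], [182, 351, 71, 45, 1078], [177, 380, 7, 4, 22], [138, 405, 13, 9, 60], [146, 411, 22, 9, 154], [122, 413, 22, 7, 101]]Traceback (most recent call last):
  File "<stdin>", line 7, in <module>
    return _wrapfunc(a, 'round', decimals=decimals, out=out)
    return _wrapit(obj, method, *args, **kwds)
    conv = _array_converter(obj)
ValueError: setting an array element with a sequence. The requested array has an inhomogeneous shape after 1 dimensions. The detected shape was (2,) + inhomogeneous part.
```

Run:
```python
from h import *
a=load('top')['frame'].astype(np.float32).sum(2);b=load('end')['frame'].astype(np.float32).sum(2)
for x0,x1 in((318,345),(405,438)):
    p=cv2.phaseCorrelate(a[178:232,x0:x1].copy(),b[178:232,x0:x1].copy()); print(x0,np.round(p[0],2),round(p[1],2))
workorder.sign_off()
```

```text
318 [0.58 0.01] 0.98
405 [-0.49 -0.11] 0.45
the job is handed in; nothing more can be done
```

The relay module is clicked onto the rail, released, and the job is handed in. The arm was parked clear at 23.6 s of the 48 s allowed.

**What I did:** I gripped the module and tipped it foot-up by pushing its leg against the fixed plate's far edge. The first pushes left too little tilt, about 0.23 to 0.30 rad by the camera fit, so I repeated them and reached 0.44 rad. I then hooked the lip under the near rail edge by feel, let go, and pressed the pad with the closed fingers until it was hard.

**Last checks:**
- **Hooked before pressing:** the lip measured 3.8 mm past the near edge, and lifting was resisted with about 6 N.
- **Flat and latched:** the pad went hard at 54 mm (42 + 12). On a second touch there was no contact at 57.8 mm and it was hard at 54.1 mm. The camera fit puts the lean at 0.24 rad before the press and 0.02 rad after. It also puts the module's middle 1 to 2 mm from the rail's centre line.
- **Rail:** across the rail, the before/after image shift was about 0.1 px (about 0.2 mm). The sideways forces I read were up to about 6 N, at the hooking. Along the rail the shift read +0.6 px at one end and -0.5 px at the other. These disagree, and the second had weak correlation, so I trust only the across-rail figure.

**Not confirmed:**
- The 12-picture limit was used up before the end, so the finished fit was checked by numbers and touch, not by looking.
- I did not check the glassware, bottles and clip closely at the end. The image difference was full of arm and shadow changes. I know of no contact with them.
- During the first tipping attempts the module slipped a few millimetres in the grip, and I pressed its leg lightly on the counter once.
- The final test press peaked at 15 N downward, above the suggested 4 to 10 N, once the module was already hard on the rail.

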